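Ease open a press-fit drive enclosure with a double-ended wedge

TASK

Open the press-fit drive enclosure for a drive swap: pick up the orange wedge by its upright grip, feel for the ledge under the side seam, and push the blades gently into the seams, left and right in turn, until both sides of the silver cover have risen at least 5 mm and the cover sits level again. Let neither side get more than 3 mm ahead of the other, touch the enclosure with nothing but the wedge and never force it (10 to 15 N of push is plenty); then lay the wedge flat back on its dark mat and leave the other things on the desk alone.

Things in the scene. Friction and masses are not known exactly. Their poses are not given: they have to be found in the camera images.
- holder: Low grey holder fixed to the desk, 150 (x) x 90 (y) x 10 mm, carrying the enclosure centred and square on it. Origin: centre of its underside. The enclosure's black lower half, 120 (x) x 124 (y) mm, has a flat top face, the floor of the seams, that shows as a bare 12 mm ledge at the cover's left (+y, y = 50 to 62 mm) and right (-y) sides. This face is 28 to 44 mm above the desk, not measured: feel for it.
- left_rise (a joint): Rise of the cover's left (+y) side, rad: 0.01 is 1 mm; 0 shut, 0.1 at most. The silver cover is 120 (x) x 100 (y) mm, 24 mm high above the seams. Its left wall (4 mm thick, hollow within) is at y = 50 mm; the seam slot under it is 60 mm long, centred at x = 0, 3.2 mm high when shut, plus the rise. Gripped by 7 to 9 N of friction a side; stays where wedged; may start up to 1.2 mm up.
- right_rise (a joint): The same for the cover's right (-y) side, wall at y = -50 mm in the holder's frame: rad, 0.01 is 1 mm of rise. The two sides rise independently: wedging one leaves the other where it is.
- wedge: Loose orange nylon wedge, 120 (y) x 20 (x) mm, 50 to 100 g; both ends alike. Origin: centre of its flat underside, z up. Middle block |y| < 24 mm is 12 mm high; on it an upright grip 16 x 16 mm, z = 12 to 54 mm. From |y| = 24 to the tips at 60 mm the blades taper evenly from 12 to 2 mm thick. No need to turn it round: push it along -y into the left seam, +y into the right.
- mat: Dark rubber mat 130 (x) x 180 (y) x 4 mm, fixed on the desk, left or right of the enclosure; origin at the centre of its underside. The wedge starts on it and goes back on it.
Things that resemble listed ones, but are neither listed nor needed, are in the scene too. There is more than one size of the wedge; the job needs the smallest.

How it is judged:
By the outcome, as a careful person would: the job done as asked, in the order asked, and still so for the second after the job is handed in, with the robot touching nothing.
It also fails if it takes over 72 s, if anything falls off the work surface, if the arm or the gripper's body presses on something with over 40 N, if the wrist force passes 120 N, or if a joint passes its speed limit or range.

ROBOT

A 7-joint arm with a two-finger parallel gripper is mounted at the origin on the work surface. World frame = base frame: x ahead of the robot, y to its left, z up, the work surface at z = 0. Lengths are in mm, angles in rad, forces in N, time in s.
With the tool pointing down it reaches from about 425 to 875 mm from the base axis. Payload 8.4 kg.
Tool frame: the origin (TCP) lies at the very end of the fingers, on their centre line; the grasp point (between the pads) lies 19 mm behind it; z points along the fingers, y is the line along which they close (so a half turn about z gives the same grasp; the last joint's range is limited). The gripper opens to 87 mm and grips with 3 to 60 N. Pads are 19 mm wide; open, the fingers measure 117 mm over their backs; the gripper's body (75 mm by 190 mm) begins 51 mm behind the grasp point.
Start: joints at [-1.252, 0.333, 0.04, 1.465, -0.013, 1.343, -0.059], TCP at [263.736, 594.06, 222.546] pointing down, gripper open.
Joint ranges: [-2.58, 2.58], [-0.38, 2.09], [-1.3, 1.39], [0.25, 2.4], [-1.5, 4.64], [0.08, 2.09], [-2.65, 2.65]. Speed limits (rad/s): [2.22, 2.22, 2.79, 2.79, 3.14, 3.14, 3.14].

INTERFACE

Orientations are given as a 3x3 rotation matrix whose columns are the frame's x, y, z axes.
In Python, from cell import * gives the robot as it stands.
- The arm moves only by the tool send_rows, never from a script. Its arguments are lists of equal length, an entry for each row: "rotation": the turn, a rotation vector about the tool's x, y, z in degrees, a list of three; "travel": the shift along the tool's x, y, z in m, a list of three; "fingers": the closure, from -1 (fully open) to 1 (shut). A call has exactly 5 rows; each row shifts and turns the commanded pose from where the row before left it, along the tool's axes as they then stand; what a row does not reach is not made up. A row lasts 1/12 s, in which the tool goes at most 41.7 mm and 7.16 degrees, less where a joint would pass 70% of its speed; a pose out of reach is approached as far as the arm can. A call with a gripper value outside its range is refused whole. The fingers move at their own pace and stop on an object; "newtons" is the grip in N (left out, the last holds). Time passes only in rows, so rows that do not move let the fingers close, or fill a call up. It gives the time, the measured TCP pose, the force, the opening and the grip force at its end, in the units of the state.
- get_state(): the state, without advancing time (a new reading comes with each control period).
- grab_frame(name): name is "side" or "top"; returns the picture (400x640x3 uint8, red, green, blue); there is no depth.
- get_calibration(name): a dict with "fov_y" (degrees; the focal length in pixels is half the picture's height over the tangent of half this angle, whatever the lens; pixels are square), "cx", "cy" (the principal point, pixels), "xyz" and "rotation" of the camera in the world. Camera axes: x right, y down, z forward; pixel columns grow to the right and rows downward; lengths in mm; the calibration is good to about 2 mm. A picture is of the moment at which its call begins. get_calibration takes no time and is no camera call.
- hand_in(): hands the job in; it is judged then, once.
The state is a dict: "time": time; "joints": joint angles; "dq": joint speeds; "joint_torque": joint torques, N m; "position": TCP position; "tcp_rot": TCP orientation; "force": force on the tool from outside, world axes, zero at the start; "ft_torque": the same for the moment, N m; "opening": finger opening in mm; "finger_force": force on a finger pad.
Only numpy, scipy, OpenCV 4.12 (cv2) and the standard library are available. Lean on these libraries where they do the work, as an engineer would, in place of code of your own. Each camera call takes 0.05 s, during which the arm holds its last target. There are 200 camera calls.

## Working session

There is one attempt and no reset: what is moved stays moved. The work goes in short steps, Python scripts to look and compute and a tool call to move; the robot and the scene stay as the last step left them, time stands still between calls to the robot, and variables do not carry over. Pictures are saved under pics/ and viewed, at most 10 in all, crops included, and the job is handed in when it is done.

Besides the shell and the picture viewer there is one more tool, called as name(argument=value, ...) on one line, values as JSON. send_rows: Moves the arm, as the interface text tells. Its arguments: {"type":"object","properties":{"rotation":{"type":"array","items":{"type":"array","items":{"type":"number"}}},"travel":{"type":"array","items":{"type":"array","items":{"type":"number"}}},"fingers":{"type":"array","items":{"type":"number"}},"newtons":{"type":"number"}},"required":["rotation","travel","fingers"]}

```bash
mkdir -p pics; python3 - <<'E'
from cell import *
import cv2
for n in("top","side"):
    c=get_calibration(n);print(n,c)
    cv2.imwrite(f"pics/{n}0.png",grab_frame(n)[:,:,::-1])
s=get_state();print(s)
E
```

```text
top {'fov_y': 49.8851390094971, 'cx': 320.3553476921709, 'cy': 201.30032372606493, 'xyz': array([ 244.82661487,    8.82478249, 1208.11281927]), 'rotation': array([[ 0.01396165, -0.98617912,  0.16509333],
       [-0.99974866, -0.01087144,  0.01960685],
       [-0.01754106, -0.16532558, -0.98608304]])}
side {'fov_y': 50.98783032465966, 'cx': 313.6431213066962, 'cy': 196.32436215614564, 'xyz': array([ 231.47232804, -635.17273507,  902.88403894]), 'rotation': array([[ 0.95144698, -0.23994924,  0.19280304],
       [-0.30779922, -0.73579085,  0.60321759],
       [-0.00287889, -0.63327418, -0.77392217]])}
{'time': 0.1, 'joints': array([-1.25221213,  0.33382652,  0.03987633,  1.46613676, -0.01338303,
        1.34329191, -0.05845382]), 'dq': array([ 0.00020141, -0.00098043,  0.00066582, -0.00131335, -0.00044876,
       -0.00028432,  0.00068212]), 'joint_torque': array([ 5.01353716e-03, -6.57812691e+01,  1.34026263e+00, -4.04708576e+01,
       -5.96826081e-02,  4.08499350e-02,  5.21336472e-05]), 'position': array([263.59576055, 593.7153286 , 221.779675  ]), 'tcp_rot': array([[-9.14003290e-01,  4.05706508e-01, -4.64010253e-04],
       [ 4.05706759e-01,  9.14002347e-01, -1.31751377e-03],
       [-1.10417450e-04, -1.39246401e-03, -9.99999024e-01]]), 'force': array([ 0.46518183, -0.13638675, -0.55462705]), 'ft_torque': array([-0.02865797,  0.01096592, -0.01541472]), 'finger_force': 0.0, 'opening': 86.7029987635407}
```

View pics/top0.png

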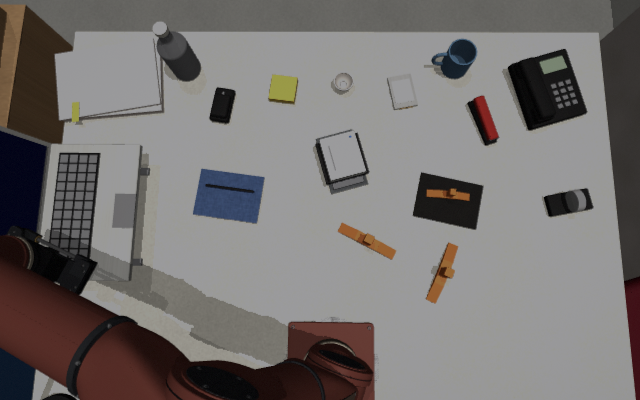

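View pics/side0.png

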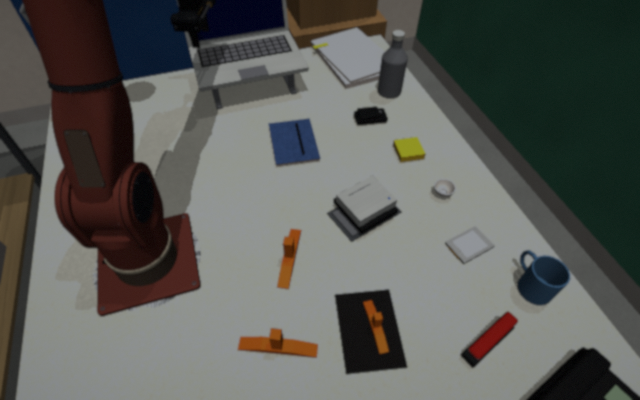

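Top view: the enclosure is at (343,158) and the dark mat at (448,201), to its right (-y). There are three orange wedges: on the mat at (448,195), ~43 px long; loose at (367,241), ~62 px; loose at (442,273), ~62 px. The one on the mat is shortest and lies on the mat as described. I'll confirm that in a crop.

```bash
python3 - <<'E'
import cv2,numpy as np
t=cv2.imread("pics/top0.png");s=cv2.imread("pics/side0.png")
a=cv2.resize(t[120:245,305:495],(760,500),interpolation=cv2.INTER_CUBIC)
cv2.imwrite("pics/c1.png",a)
b=cv2.resize(s[165:380,320:420],None,fx=2.75,fy=2.75,interpolation=cv2.INTER_CUBIC)
cv2.imwrite("pics/c2.png",cv2.resize(s[165:385,230:430],(545,600),interpolation=cv2.INTER_CUBIC))
E
```

```text
(no output)
```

View pics/c1.png

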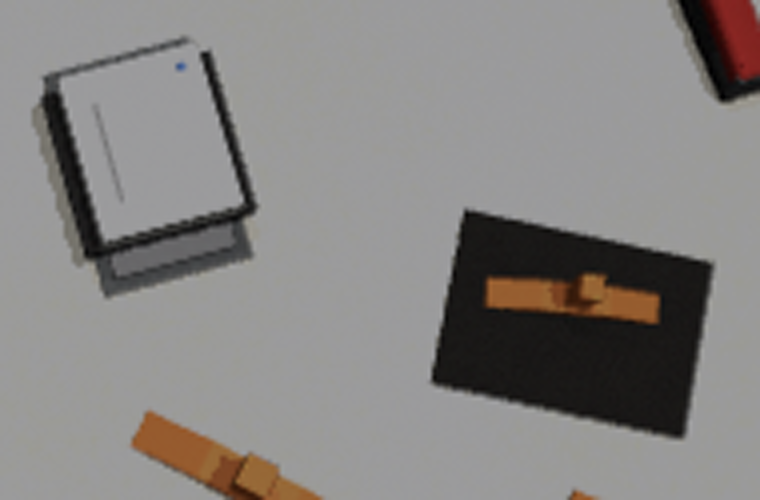

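View pics/c2.png

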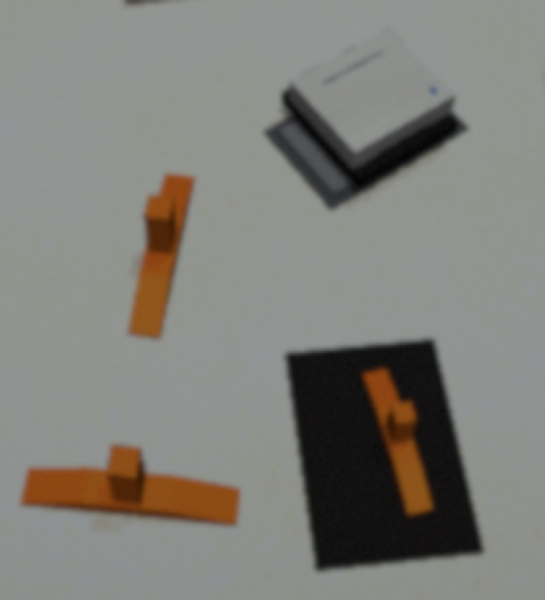

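The mat wedge at crop (572,300) is clearly shorter (about 43 px, 120 mm) than the two loose ones, so it is the target. The cover's top corners in crop 1 are about (60,75), (103,243) and (247,207), and the mat's are (465,210), (712,263), (685,437) and (432,383). Next I fit the poses using both cameras.

```bash
cat > h.py <<'E'
from cell import *
import numpy as np
from scipy.optimize import least_squares
from scipy.spatial.transform import Rotation as R
def proj(n,P):
    c=get_calibration(n);f=200/np.tan(np.radians(c["fov_y"]/2))
    q=(np.atleast_2d(P)-c["xyz"])@c["rotation"]
    return np.c_[c["cx"]+f*q[:,0]/q[:,2],c["cy"]+f*q[:,1]/q[:,2]]
def place(p,P):
    c,s=np.cos(p[2]),np.sin(p[2]);P=np.array(P,float)
    return np.c_[p[0]+c*P[:,0]-s*P[:,1],p[1]+s*P[:,0]+c*P[:,1],P[:,2]]
T=lambda u:np.array(u)/4+[305,120]-.4
S=lambda u:np.array(u)/[2.725,2.727]+[230,165]-.3
def fit(model,obs,p0):  # obs: {cam:(idx,pixels)}
    f=lambda p:np.concatenate([(proj(n,model(p)[i])-px).ravel() for n,(i,px) in obs.items()])
    r=least_squares(f,p0,loss="soft_l1");return r.x,f(r.x)
E
python3 - <<'E'
from h import *
np.set_printoptions(precision=2,suppress=True)
mat=lambda p:place(p,[(65,-90,4),(65,90,4),(-65,90,4),(-65,-90,4)])
p,r=fit(mat,{"top":([1,0,3,2],T([(465,210),(712,263),(685,437),(432,383)])),"side":([1,0,3,2],S([(287,353),(432,341),(481,551),(318,569)][0:4]))},[500,-250,-.2])
print("mat both",p,r)
# side: which corners: try order by projection
print(proj("side",mat(p)))
w=lambda p:place(p,[(10,60,6),(10,-60,6),(-10,-60,6),(-10,60,6),(8,-8,58),(-8,-8,58),(8,8,58),(-8,8,58)])
p,r=fit(w,{"top":([0,1,2,3],T([(486,278),(659,293),(657,323),(487,307)]))},[500,-250,-.1])
print("wedge",p,r,"\nproj grip top",4*(proj("top",w(p)[4:])-[305,120]+.4),"side tips",(proj("side",w(p)[:4])-[230,165])*2.725)
e=lambda p:place(p,[(60,50,p[3]+24),(60,-50,p[3]+24),(-60,-50,p[3]+24),(-60,50,p[3]+24),(-75,45,10),(-75,-45,10),(-60,62,p[3]),(-60,-62,p[3])])
for h in(36,):
    p,r=fit(e,{"top":([0,2,3,4,5,6,7],T([(60,78),(247,207),(103,243),(107,297),(252,257),(92,258),(256,210)]))},[600,0,.25,36]);print("enc",p,r)
print("side",(proj("side",e(p))-[230,165])*2.725)
E
```

```text
mat both [ 454.99 -329.01    1.04] [ -8.25  42.87 -39.26 -23.65   7.96 -44.27  40.94  23.53  -1.09  -0.59
  23.73  19.52   1.26   0.27 -23.82 -25.07]
[[411.96 309.27]
 [333.93 293.55]
 [322.57 348.28]
 [407.48 367.03]]
wedge [ 469.1  -326.9    -0.08] [ 0.43  0.19 -0.21  0.25  0.01 -0.3  -0.2  -0.14] 
proj grip top [[605.61 275.86]
 [604.58 298.99]
 [581.87 273.75]
 [580.79 296.86]] side tips [[381.69 366.45]
 [429.88 505.79]
 [405.46 511.78]
 [359.01 371.56]]
enc [556.88 -26.98   0.27  71.69] [-0.74 -0.21  0.57  0.11  0.11  0.7   2.02 -1.84 -3.62  0.08 -1.49 -0.03
  1.8   0.31]
side [[380.52  10.28]
 [448.47  76.66]
 [344.14 134.79]
 [278.71  62.89]
 [266.36 129.4 ]
 [321.19 193.21]
 [270.63  71.28]
 [350.26 159.9 ]]
```

```bash
python3 - <<'E'
from h import *
np.set_printoptions(precision=2,suppress=True)
mat=lambda p:place(p,[(65,-90,4),(65,90,4),(-65,90,4),(-65,-90,4)])
p,r=fit(mat,{"top":([1,0,3,2],T([(465,210),(712,263),(685,437),(432,383)])),"side":([2,1,0,3],S([(287,353),(432,341),(481,551),(318,569)]))},[450,-330,-.2])
print("mat both",p,r)
e=lambda p:place(p,[(60,50,p[3]+24),(60,-50,p[3]+24),(-60,-50,p[3]+24),(-60,50,p[3]+24),(-75,45,10),(-75,-45,10),(75,-45,10)])
p,r=fit(e,{"top":([2,3,4,5],T([(247,207),(103,243),(107,297),(252,257)])),"side":([0,1,2,3,5,4,6],S([(390,30),(455,97),(356,155),(290,85),(332,208),(265,132),(467,127)]))},[600,0,.25,36]);print("enc",p,r)
R0=R.from_matrix(get_state()["tcp_rot"])
for n,a in(("wedge",-.08),("enc",p[2])):
    G=np.c_[[-np.cos(a),-np.sin(a),0],[-np.sin(a),np.cos(a),0],[0,0,-1]]
    print(n,np.degrees((R0.inv()*R.from_matrix(G)).as_rotvec()))
E
```

```text
mat both [ 454.24 -328.61   -0.21] [ 0.15 -0.74  1.03 -0.61  0.29  0.44 -0.09 -0.02 -1.55 -0.57  0.16 -1.56
  0.95  0.09 -1.2   0.35]
enc [564.15 -32.7    0.26  46.91] [ 1.67 -0.08  1.9  -0.1   3.71 -4.44 -1.86 -2.15 -0.42  0.37  0.05  0.34
 -1.55 -0.03 -0.7  -0.86 -0.57 -4.17  4.06  0.03 -4.67 -0.02]
wedge [ -0.08  -0.01 -19.35]
enc [ -0.08  -0.02 -38.9 ]
```

```bash
python3 - <<'E'
from h import *
np.set_printoptions(precision=2,suppress=True)
e=lambda p:place(p,[(60,50,p[3]+24),(60,-50,p[3]+24),(-60,-50,p[3]+24),(-60,50,p[3]+24),(-60,62,p[3]),(-60,-62,p[3]),(-75,45,10),(-75,-45,10),(60,62,p[3])])
p,r=fit(e,{"top":([0,2,3,4,5],T([(60,78),(247,207),(103,243),(92,258),(256,210)])),"side":([0,1,2,3],S([(390,30),(455,97),(356,155),(290,85)]))},[600,0,.25,36]);print("enc",p,r)
print(4*(proj("top",e(p))-[305,120]+.4),2.725*(proj("side",e(p))-[230,165]+.3))
import cv2
t=cv2.imread("pics/top0.png")[125:200,310:375];s=cv2.imread("pics/side0.png")[165:250,320:410]
a=cv2.resize(t,(520,600),interpolation=cv2.INTER_CUBIC)[:,:400];b=cv2.resize(s,(400,378),interpolation=cv2.INTER_CUBIC)
a=cv2.resize(t,None,fx=6.1,fy=6.1,interpolation=cv2.INTER_CUBIC)
o=np.zeros((460,800,3),np.uint8);o[:a.shape[0],:a.shape[1]]=a[:460];o[:378,400:]=b
cv2.imwrite("pics/c3.png",cv2.convertScaleAbs(o,alpha=1.5))
E
```

```text
enc [566.81 -28.09   6.56  39.62] [-0.08 -0.03 -0.04 -0.75  0.55 -0.34 -0.93 -1.13  1.1  -0.57 -0.87  0.66
 -0.2   0.2  -1.04  0.09 -0.48 -0.3 ]
[[ 59.67  77.86]
 [199.04  41.22]
 [246.82 204.02]
 [105.21 241.64]
 [ 88.28 253.49]
 [260.41 207.74]
 [117.06 275.98]
 [239.25 243.44]
 [ 43.89  92.67]] [[387.64  31.79]
 [454.45  97.46]
 [353.16 155.14]
 [288.7   84.13]
 [280.57  91.88]
 [359.06 179.39]
 [277.15 128.74]
 [332.55 192.32]
 [377.67  40.38]]
```

View pics/c3.png

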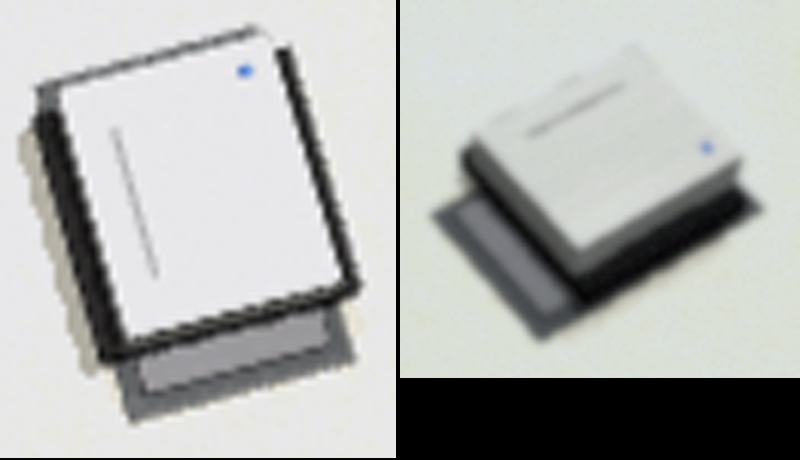

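send_rows(rotation=[[0,0,-4],[0,0,-4],[0,0,-4],[0,0,-4],[0,0,-3.4]], travel=[[0,0,0],[0,0,0],[0,0,0],[0,0,0],[0,0,0]], fingers=[-1,-1,-1,-1,-1], newtons=50)

```text
time: 0.52
position: [263.6, 593.8, 222.0]
tcp_rot: [[-0.997, 0.076, -0.0], [0.076, 0.997, -0.001], [0.0, -0.001, -1.0]]
force: [0.7, 0.4, -0.3]
opening: 87.3
finger_force: 0.0
```

The light inner rectangle is the holder, and it matches the fit: enclosure at (567,-28), yaw +15.9°, ledge ~40 mm. The wedge is at (469,-327), yaw -4.6°. Next I go round in an arc to above the wedge.

send_rows(rotation=[[0,0,0],[0,0,0],[0,0,0],[0,0,0],[0,0,0]], travel=[[-0.0248,-0.0311,0],[-0.0248,-0.0311,0],[-0.0248,-0.0311,0],[-0.0248,-0.0311,0],[-0.0248,-0.0311,0]], fingers=[-1,-1,-1,-1,-1])

```text
time: 0.93
position: [375.7, 427.4, 222.2]
tcp_rot: [[-0.997, 0.079, -0.0], [0.079, 0.997, -0.0], [0.0, -0.0, -1.0]]
force: [-0.3, 0.4, 0.1]
opening: 87.2
finger_force: 0.0
```

send_rows(rotation=[[0,0,0],[0,0,0],[0,0,0],[0,0,0],[0,0,0]], travel=[[-0.0248,-0.0311,0],[-0.0248,-0.0311,0],[-0.0248,-0.0311,0],[-0.0248,-0.0311,0],[-0.0248,-0.0311,0]], fingers=[-1,-1,-1,-1,-1])

```text
time: 1.35
position: [486.9, 262.5, 222.4]
tcp_rot: [[-0.997, 0.079, -0.0], [0.079, 0.997, -0.0], [0.0, -0.0, -1.0]]
force: [1.1, 0.3, 1.0]
opening: 87.1
finger_force: 0.0
```

send_rows(rotation=[[0,0,0],[0,0,0],[0,0,0],[0,0,0],[0,0,0]], travel=[[-0.0248,-0.0311,0],[-0.0248,-0.0311,0],[-0.0248,-0.0311,0],[-0.0248,-0.0311,0],[-0.0248,-0.0311,0]], fingers=[-1,-1,-1,-1,-1])

```text
time: 1.77
position: [598.2, 97.8, 222.4]
tcp_rot: [[-0.997, 0.079, -0.0], [0.079, 0.997, -0.0], [0.0, -0.0, -1.0]]
force: [1.7, 0.5, 0.4]
opening: 87.1
finger_force: 0.0
```

send_rows(rotation=[[0,0,0],[0,0,0],[0,0,0],[0,0,0],[0,0,0]], travel=[[0.0065,-0.029,0],[0.0065,-0.029,0],[0.0065,-0.029,0],[0.0065,-0.029,0],[0.0065,-0.029,0]], fingers=[-1,-1,-1,-1,-1])

```text
time: 2.18
position: [552.9, -43.8, 222.2]
tcp_rot: [[-0.997, 0.079, -0.001], [0.079, 0.997, -0.0], [0.001, -0.0, -1.0]]
force: [0.2, -1.2, 0.6]
opening: 86.9
finger_force: 0.0
```

send_rows(rotation=[[0,0,0],[0,0,0],[0,0,0],[0,0,0],[0,0,0]], travel=[[0.0065,-0.029,0],[0.0065,-0.029,0],[0.0065,-0.029,0],[0.0065,-0.029,0],[0.0065,-0.029,0]], fingers=[-1,-1,-1,-1,-1])

```text
time: 2.6
position: [509.1, -185.6, 222.4]
tcp_rot: [[-0.997, 0.079, -0.0], [0.079, 0.997, 0.0], [0.0, 0.0, -1.0]]
force: [0.9, -0.3, -0.2]
opening: 87.0
finger_force: 0.0
```

send_rows(rotation=[[0,0,0],[0,0,0],[0,0,0],[0,0,0],[0,0,0]], travel=[[0.0065,-0.029,0],[0.0065,-0.029,0],[0.0065,-0.029,0],[0.0065,-0.029,0],[0.0065,-0.029,0]], fingers=[-1,-1,-1,-1,-1])

```text
time: 3.02
position: [465.2, -327.5, 222.4]
tcp_rot: [[-0.997, 0.079, -0.0], [0.079, 0.997, 0.0], [0.0, 0.0, -1.0]]
force: [-0.0, 0.1, -0.1]
opening: 86.6
finger_force: 0.0
```

send_rows(rotation=[[0,0,0],[0,0,0],[0,0,0],[0,0,0],[0,0,0]], travel=[[-0.0038,0.0009,0.034],[0,0,0.036],[0,0,0.036],[0,0,0.02],[0,0,0.02]], fingers=[-1,-1,-1,-1,-1])

```text
time: 3.43
position: [468.8, -325.2, 74.3]
tcp_rot: [[-0.997, 0.079, -0.002], [0.079, 0.997, 0.001], [0.002, 0.001, -1.0]]
force: [-0.1, -0.7, -0.2]
opening: 86.7
finger_force: 0.0
```

```bash
python3 - <<'E'
from h import *
import cv2
a=grab_frame("top")[160:235,405:495,::-1];b=grab_frame("side")[260:385,310:430,::-1]
o=np.zeros((500,800,3),np.uint8);a=cv2.resize(a,(400,333),interpolation=2);b=cv2.resize(b,(400,417),interpolation=2)
o[:333,:400]=a;o[:417,400:]=b;cv2.imwrite("pics/g1.png",cv2.convertScaleAbs(o,alpha=1.4))
E
```

```text
(no output)
```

View pics/g1.png

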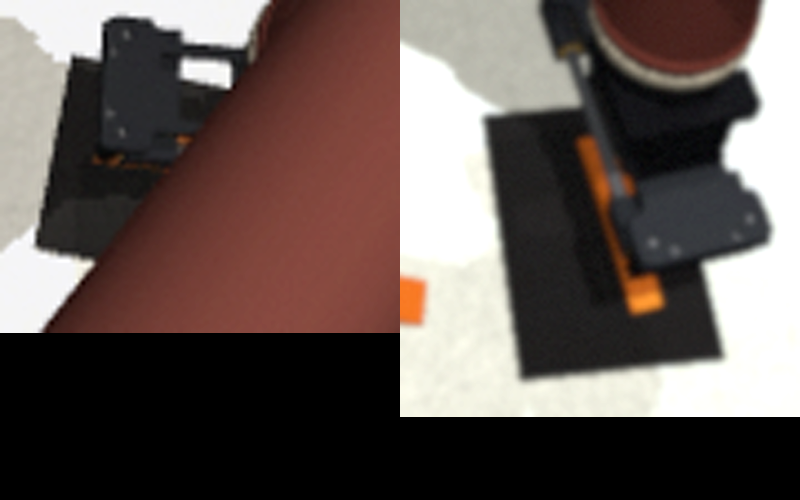

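The gripper straddles the wedge's grip (right panel, wedge along (600,150)–(645,300), fingers above it). Next I descend and close.

send_rows(rotation=[[0,0,0],[0,0,0],[0,0,0],[0,0,0],[0,0,0]], travel=[[0,-0.001,0.015],[0,0,0.015],[0,0,0.012],[0,0,0.009],[0,0,0]], fingers=[-1,-1,-1,-1,-1])

```text
time: 3.95
position: [469.2, -326.2, 24.5]
tcp_rot: [[-0.997, 0.079, -0.002], [0.079, 0.997, 0.001], [0.002, 0.001, -1.0]]
force: [-0.1, 0.4, -0.9]
opening: 87.1
finger_force: 0.0
```

send_rows(rotation=[[0,0,0],[0,0,0],[0,0,0],[0,0,0],[0,0,0]], travel=[[0,0,0],[0,0,0],[0,0,0],[0,0,0],[0,0,0]], fingers=[0,0.6,1,1,1], newtons=50)

```text
time: 4.37
position: [470.1, -326.9, 26.1]
tcp_rot: [[-0.997, 0.079, 0.001], [0.079, 0.997, -0.0], [-0.001, -0.0, -1.0]]
force: [0.1, -0.4, 0.1]
opening: 61.4
finger_force: 0.0
```

send_rows(rotation=[[0,0,0],[0,0,0],[0,0,0],[0,0,0],[0,0,0]], travel=[[0,0,0],[0,0,0],[0,0,0],[0,0,0],[0,0,0]], fingers=[1,1,1,1,1])

```text
time: 4.78
position: [469.8, -326.8, 25.6]
tcp_rot: [[-0.997, 0.079, 0.0], [0.079, 0.997, -0.0], [-0.0, -0.0, -1.0]]
force: [0.2, 0.2, 0.3]
opening: 28.1
finger_force: 0.0
```

send_rows(rotation=[[0,0,0],[0,0,0],[0,0,0],[0,0,0],[0,0,0]], travel=[[0,0,0.005],[0,0,0],[0,0,0],[0,0,0],[0,0,0]], fingers=[0,0,1,1,1])

```text
time: 5.2
position: [469.8, -326.8, 20.6]
tcp_rot: [[-0.997, 0.079, -0.0], [0.079, 0.997, -0.0], [0.0, -0.0, -1.0]]
force: [0.8, 0.2, -0.3]
opening: 28.0
finger_force: 0.0
```

send_rows(rotation=[[0,0,0],[0,0,0],[0,0,0],[0,0,0],[0,0,0]], travel=[[0,0,0],[0,0,0],[0,0,0],[0,0,0],[0,0,0]], fingers=[1,1,1,1,1])

```text
time: 5.62
position: [469.8, -326.8, 20.6]
tcp_rot: [[-0.997, 0.079, 0.0], [0.079, 0.997, -0.0], [-0.0, -0.0, -1.0]]
force: [0.1, 1.0, -0.0]
opening: 15.6
finger_force: 50.0
```

send_rows(rotation=[[0,0,0],[0,0,0],[0,0,0],[0,0,0],[0,0,0]], travel=[[0,0,0],[0,0,0],[0,0,0],[0,0,0],[0,0,0]], fingers=[1,1,1,1,1])

```text
time: 6.03
position: [469.8, -326.8, 20.7]
tcp_rot: [[-0.997, 0.079, 0.0], [0.079, 0.997, -0.0], [-0.0, -0.0, -1.0]]
force: [-0.3, -0.5, 2.3]
opening: 15.6
finger_force: 50.0
```

Gripped (15.6 mm). Next: lift, turn to the enclosure's yaw, and go to the right ledge.

send_rows(rotation=[[0,0,0],[0,0,-5.1],[0,0,-5.1],[0,0,-5.1],[0,0,-5.1]], travel=[[0,0,-0.02],[0,0,-0.025],[0,0,-0.025],[0,0,-0.02],[0,0,0]], fingers=[1,1,1,1,1])

```text
time: 6.45
position: [471.5, -328.1, 114.6]
tcp_rot: [[-0.961, -0.277, 0.005], [-0.277, 0.961, -0.002], [-0.004, -0.004, -1.0]]
force: [1.2, -0.8, -1.3]
opening: 15.3
finger_force: 50.0
```

send_rows(rotation=[[0,0,0],[0,0,0],[0,0,0],[0,0,0],[0,0,0]], travel=[[-0.0175,0.0145,0],[-0.0175,0.0145,0],[-0.0175,0.0145,0],[-0.0175,0.0145,0],[-0.0175,0.0145,0]], fingers=[1,1,1,1,1])

```text
time: 6.87
position: [534.4, -232.1, 110.3]
tcp_rot: [[-0.962, -0.273, -0.0], [-0.273, 0.962, 0.0], [0.0, 0.0, -1.0]]
force: [0.8, 0.4, -1.3]
opening: 15.6
finger_force: 50.0
```

send_rows(rotation=[[0,0,0],[0,0,0],[0,0,0],[0,0,0],[0,0,0]], travel=[[-0.0175,0.0145,0],[-0.0175,0.0145,0],[-0.0175,0.0145,0],[-0.0175,0.0145,0],[-0.0175,0.0145,0]], fingers=[1,1,1,1,1])

```text
time: 7.28
position: [598.8, -138.3, 110.3]
tcp_rot: [[-0.962, -0.273, -0.001], [-0.273, 0.962, 0.0], [0.001, 0.0, -1.0]]
force: [0.6, -1.5, -0.0]
opening: 15.5
finger_force: 50.0
```

send_rows(rotation=[[0,0,0],[0,0,0],[0,0,0],[0,0,0],[0,0,0]], travel=[[0,0,0],[0,0,0],[0,0,0],[0,0,0],[0,0,0]], fingers=[1,1,1,1,1])

```text
time: 7.7
position: [597.9, -140.7, 110.6]
tcp_rot: [[-0.962, -0.272, -0.0], [-0.272, 0.962, -0.0], [0.0, -0.0, -1.0]]
force: [0.7, -0.4, -1.0]
opening: 15.4
finger_force: 50.0
```

```bash
cat >> h.py <<'E'
EN=np.array([566.8,-28.1]);YE=.277
def rel():
    s=get_state();d=s["position"][:2]-EN;c,n=np.cos(YE),np.sin(YE)
    F=s["force"];A=s["tcp_rot"]
    print("t %.2f ex %.2f ey %.2f under %.2f yaw %.2f tilt %s F(ex,ey,z) %s"%(s["time"],d[0]*c+d[1]*n,-d[0]*n+d[1]*c,s["position"][2]-16.7,np.degrees(np.arctan2(-A[0,1],A[1,1])),np.degrees(A[:2,2]).round(2),np.round([F[0]*c+F[1]*n,-F[0]*n+F[1]*c,F[2]],1)))
E
python3 - <<'E'
from h import *
import cv2
rel()
a=grab_frame("top")[120:220,305:435,::-1];b=grab_frame("side")[150:280,310:430,::-1]
o=np.zeros((440,800,3),np.uint8);a=cv2.resize(a,(400,308),interpolation=2);b=cv2.resize(b,(400,433),interpolation=2)
o[:308,:400]=a;o[:433,400:]=b;cv2.imwrite("pics/g2.png",cv2.convertScaleAbs(o,alpha=1.4))
E
```

```text
t 7.70 ex -0.89 ey -116.80 under 93.89 yaw 15.75 tilt [-0.01 -0.02] F(ex,ey,z) [ 0.5 -0.6 -1. ]
```

View pics/g2.png

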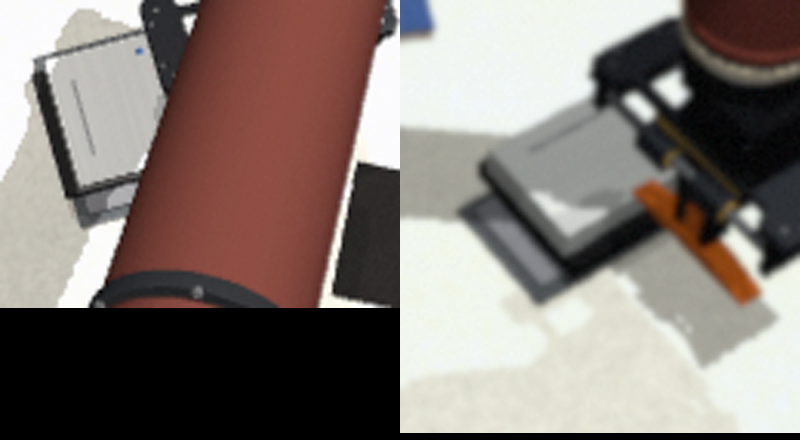

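The wedge is held square to the cover, with its tip over the right-hand side (side panel (640,185)). Next I lower and feel for the ledge.

send_rows(rotation=[[0,0,0],[0,0,0],[0,0,0],[0,0,0],[0,0,0]], travel=[[0,0,0.015],[0,0,0.015],[0,0,0.013],[0,0,0.004],[0,0,0]], fingers=[1,1,1,1,1])

```text
time: 8.22
position: [597.5, -139.5, 62.3]
tcp_rot: [[-0.962, -0.273, -0.002], [-0.273, 0.962, 0.0], [0.002, 0.001, -1.0]]
force: [-0.3, -0.4, -1.5]
opening: 15.8
finger_force: 50.0
```

send_rows(rotation=[[0,0,0],[0,0,0],[0,0,0],[0,0,0],[0,0,0]], travel=[[0,0,0.0005],[0,0,0.0005],[0,0,0.0005],[0,0,0.0005],[0,0,0]], fingers=[1,1,1,1,1])

```text
time: 8.63
position: [598.7, -139.4, 61.9]
tcp_rot: [[-0.962, -0.273, 0.0], [-0.273, 0.962, -0.0], [-0.0, -0.0, -1.0]]
force: [-0.1, -0.6, -0.4]
opening: 15.5
finger_force: 50.0
```

send_rows(rotation=[[0,0,0],[0,0,0],[0,0,0],[0,0,0],[0,0,0]], travel=[[0,0,0.0005],[0,0,0.0005],[0,0,0.0005],[0,0,0.0005],[0,0,0]], fingers=[1,1,1,1,1])

```text
time: 9.05
position: [598.5, -139.4, 59.4]
tcp_rot: [[-0.962, -0.273, -0.0], [-0.273, 0.962, -0.0], [0.0, 0.0, -1.0]]
force: [0.7, -0.1, 0.5]
opening: 15.6
finger_force: 50.0
```

send_rows(rotation=[[0,0,0],[0,0,0],[0,0,0],[0,0,0],[0,0,0]], travel=[[0,0,0.0005],[0,0,0.0005],[0,0,0.0005],[0,0,0.0005],[0,0,0]], fingers=[1,1,1,1,1])

```text
time: 9.47
position: [598.4, -139.4, 57.4]
tcp_rot: [[-0.962, -0.273, -0.0], [-0.273, 0.962, -0.0], [0.0, 0.0, -1.0]]
force: [-0.5, -0.5, 0.1]
opening: 15.6
finger_force: 50.0
```

send_rows(rotation=[[0,0,0],[0,0,0],[0,0,0],[0,0,0],[0,0,0]], travel=[[0,0,0.0005],[0,0,0.0005],[0,0,0.0005],[0,0,0],[0,0,0]], fingers=[1,1,1,1,1])

```text
time: 9.88
position: [598.8, -139.5, 56.8]
tcp_rot: [[-0.962, -0.273, 0.001], [-0.273, 0.962, 0.0], [-0.001, -0.0, -1.0]]
force: [-2.0, 0.3, 5.5]
opening: 15.6
finger_force: 49.9
```

Ledge felt at underside ≈ 40.1, agreeing with the 39.6 from the fit. Next I raise the wedge and touch the cover wall to find its y.

send_rows(rotation=[[0,0,0],[0,0,0],[0,0,0],[0,0,0],[0,0,0]], travel=[[0,0,-0.005],[0,0,-0.004],[0,0.001,0],[0,0.001,0],[0,0.001,0]], fingers=[1,1,1,1,1])

```text
time: 10.3
position: [597.6, -136.3, 65.0]
tcp_rot: [[-0.962, -0.273, -0.0], [-0.273, 0.962, 0.0], [0.0, 0.0, -1.0]]
force: [0.2, 0.3, -1.3]
opening: 15.6
finger_force: 49.9
```

send_rows(rotation=[[0,0,0],[0,0,0],[0,0,0],[0,0,0],[0,0,0]], travel=[[0,0.0004,0],[0,0.0004,0],[0,0.0004,0],[0,0.0003,0],[0,0,0]], fingers=[1,1,1,1,1])

```text
time: 10.72
position: [597.2, -135.0, 65.0]
tcp_rot: [[-0.962, -0.273, -0.0], [-0.273, 0.962, -0.0], [0.0, -0.0, -1.0]]
force: [0.6, 0.3, -1.0]
opening: 15.2
finger_force: 49.9
```

```bash
python3 -c "
from h import *
rel()"
```

```text
t 10.72 ex 0.04 ey -111.19 under 48.28 yaw 15.87 tilt [-0.01 -0.  ] F(ex,ey,z) [ 0.7  0.1 -1. ]
```

send_rows(rotation=[[0,0,0],[0,0,0],[0,0,0],[0,0,0],[0,0,0]], travel=[[0,0.0004,0],[0,0.0004,0],[0,0.0004,0],[0,0.0003,0],[0,0,0]], fingers=[1,1,1,1,1])

```text
time: 11.13
position: [596.8, -133.6, 65.0]
tcp_rot: [[-0.962, -0.273, -0.0], [-0.273, 0.962, 0.0], [0.0, 0.0, -1.0]]
force: [0.4, -0.1, -1.0]
opening: 15.7
finger_force: 49.9
```

```bash
python3 -c "
from h import *
rel()"
```

```text
t 11.13 ex 0.06 ey -109.66 under 48.35 yaw 15.87 tilt [-0.  0.] F(ex,ey,z) [ 0.3 -0.2 -1. ]
```

send_rows(rotation=[[0,0,0],[0,0,0],[0,0,0],[0,0,0],[0,0,0]], travel=[[0,0.0004,0],[0,0.0004,0],[0,0.0004,0],[0,0.0003,0],[0,0,0]], fingers=[1,1,1,1,1])

```text
time: 11.55
position: [596.5, -132.3, 65.1]
tcp_rot: [[-0.962, -0.273, 0.0], [-0.273, 0.962, -0.0], [-0.0, -0.0, -1.0]]
force: [-0.2, 0.0, -1.8]
opening: 15.5
finger_force: 49.9
```

```bash
python3 -c "
from h import *
rel()"
```

```text
t 11.55 ex 0.06 ey -108.31 under 48.39 yaw 15.86 tilt [ 0.   -0.01] F(ex,ey,z) [-0.2  0.1 -1.8]
```

send_rows(rotation=[[0,0,0],[0,0,0],[0,0,0],[0,0,0],[0,0,0]], travel=[[0,0.0004,0],[0,0.0004,0],[0,0.0004,0],[0,0.0003,0],[0,0,0]], fingers=[1,1,1,1,1])

```text
time: 11.97
position: [596.3, -132.0, 65.3]
tcp_rot: [[-0.962, -0.273, 0.001], [-0.273, 0.962, -0.002], [-0.001, -0.002, -1.0]]
force: [2.7, -5.9, -1.0]
opening: 15.7
finger_force: 49.9
```

```bash
python3 -c "
from h import *
rel()"
```

```text
t 11.97 ex 0.01 ey -108.03 under 48.63 yaw 15.81 tilt [ 0.06 -0.09] F(ex,ey,z) [ 1.  -6.4 -1. ]
```

Right wall contact is at TCP ey ≈ -108.1. Next I back off, drop to just above the ledge and slide in.

send_rows(rotation=[[0,0,0],[0,0,0],[0,0,0],[0,0,0],[0,0,0]], travel=[[0,-0.004,0],[0,0,0.004],[0,0,0.0038],[0,0,0],[0,0,0]], fingers=[1,1,1,1,1])

```text
time: 12.38
position: [597.1, -134.2, 57.0]
tcp_rot: [[-0.962, -0.274, -0.0], [-0.274, 0.962, 0.001], [0.0, 0.001, -1.0]]
force: [-0.2, -0.4, 1.0]
opening: 15.6
finger_force: 50.0
```

send_rows(rotation=[[0,0,0],[0,0,0],[0,0,0],[0,0,0],[0,0,0]], travel=[[0,0.001,0],[0,0.001,0],[0,0.001,0],[0,0.001,0],[0,0,0]], fingers=[1,1,1,1,1])

```text
time: 12.8
position: [595.9, -130.3, 57.1]
tcp_rot: [[-0.962, -0.274, -0.0], [-0.274, 0.962, 0.0], [0.0, 0.0, -1.0]]
force: [-0.4, 0.4, -1.0]
opening: 15.4
finger_force: 50.0
```

```bash
python3 -c "
from h import *
rel()"
```

```text
t 12.80 ex 0.02 ey -106.25 under 40.40 yaw 15.89 tilt [-0.02  0.01] F(ex,ey,z) [-0.2  0.5 -1. ]
```

send_rows(rotation=[[0,0,0],[0,0,0],[0,0,0],[0,0,0],[0,0,0]], travel=[[0,0.0012,0],[0,0.0012,0],[0,0.0012,0],[0,0.0012,0],[0,0.0012,0]], fingers=[1,1,1,1,1])

```text
time: 13.22
position: [594.5, -125.7, 57.3]
tcp_rot: [[-0.962, -0.273, 0.0], [-0.273, 0.962, -0.001], [-0.0, -0.001, -1.0]]
force: [0.5, -4.6, -2.7]
opening: 15.6
finger_force: 50.0
```

```bash
python3 -c "
from h import *
rel()"
```

```text
t 13.22 ex -0.08 ey -101.40 under 40.57 yaw 15.84 tilt [ 0.02 -0.06] F(ex,ey,z) [-0.8 -4.6 -2.7]
```

send_rows(rotation=[[0,0,0],[0,0,0],[0,0,0],[0,0,0],[0,0,0]], travel=[[0,0.001,0],[0,0.001,0],[0,0.001,0],[0,0,0],[0,0,0]], fingers=[1,1,1,1,1])

```text
time: 13.63
position: [593.8, -124.3, 57.4]
tcp_rot: [[-0.962, -0.272, 0.001], [-0.272, 0.962, -0.003], [-0.0, -0.003, -1.0]]
force: [2.6, -6.4, -3.2]
opening: 15.5
finger_force: 49.9
```

```bash
python3 -c "
from h import *
rel()"
```

```text
t 13.63 ex -0.31 ey -99.94 under 40.72 yaw 15.78 tilt [ 0.07 -0.15] F(ex,ey,z) [ 0.8 -6.8 -3.2]
```

send_rows(rotation=[[0,0,0],[0,0,0],[0,0,0],[0,0,0],[0,0,0]], travel=[[0,0.001,0],[0,0.001,0],[0,0.001,0],[0,0,0],[0,0,0]], fingers=[1,1,1,1,1])

```text
time: 14.05
position: [593.0, -121.6, 57.4]
tcp_rot: [[-0.962, -0.272, 0.001], [-0.272, 0.962, -0.003], [-0.0, -0.003, -1.0]]
force: [1.6, -7.7, -2.6]
opening: 15.7
finger_force: 50.0
```

```bash
python3 -c "
from h import *
rel()"
```

```text
t 14.05 ex -0.39 ey -97.08 under 40.72 yaw 15.77 tilt [ 0.06 -0.16] F(ex,ey,z) [-0.6 -7.8 -2.6]
```

send_rows(rotation=[[0,0,0],[0,0,0],[0,0,0],[0,0,0],[0,0,0]], travel=[[0,0.0005,0.0002],[0,0.0005,0.0002],[0,0,0],[0,0,0],[0,0,0]], fingers=[1,1,1,1,1])

```text
time: 14.47
position: [593.0, -121.1, 57.4]
tcp_rot: [[-0.962, -0.271, 0.002], [-0.271, 0.962, -0.003], [-0.001, -0.003, -1.0]]
force: [2.0, -8.4, -2.2]
opening: 15.7
finger_force: 50.0
```

```bash
python3 -c "
from h import *
rel()"
```

```text
t 14.47 ex -0.27 ey -96.57 under 40.68 yaw 15.75 tilt [ 0.1  -0.18] F(ex,ey,z) [-0.4 -8.7 -2.2]
```

Right side is up ≈2 mm at 8–9 N. Next I withdraw, lift, cross over and come down at the left seam.

send_rows(rotation=[[0,0,0],[0,0,0],[0,0,0],[0,0,0],[0,0,0]], travel=[[0,-0.007,0],[0,-0.007,0],[0,-0.007,0],[0,-0.007,0],[0,0,0]], fingers=[1,1,1,1,1])

```text
time: 14.88
position: [600.2, -147.3, 56.9]
tcp_rot: [[-0.962, -0.272, 0.0], [-0.272, 0.962, -0.001], [0.0, -0.001, -1.0]]
force: [0.0, 0.1, -1.4]
opening: 15.6
finger_force: 50.0
```

send_rows(rotation=[[0,0,0],[0,0,0],[0,0,0],[0,0,0],[0,0,0]], travel=[[0,0,-0.015],[0,0,-0.015],[0,0,-0.015],[0,0,0],[0,0.02,0]], fingers=[1,1,1,1,1])

```text
time: 15.3
position: [595.2, -130.0, 102.6]
tcp_rot: [[-0.963, -0.269, 0.002], [-0.269, 0.963, -0.003], [-0.001, -0.003, -1.0]]
force: [-0.6, -0.1, -1.2]
opening: 15.7
finger_force: 50.0
```

send_rows(rotation=[[0,0,0],[0,0,0],[0,0,0],[0,0,0],[0,0,0]], travel=[[0,0.035,0],[0,0.035,0],[0,0.035,0],[0,0.035,0],[0,0.035,0]], fingers=[1,1,1,1,1])

```text
time: 15.72
position: [545.8, 43.9, 101.1]
tcp_rot: [[-0.962, -0.273, -0.001], [-0.273, 0.962, -0.0], [0.001, 0.0, -1.0]]
force: [0.2, -0.1, -1.3]
opening: 15.9
finger_force: 50.0
```

send_rows(rotation=[[0,0,0],[0,0,0],[0,0,0],[0,0,0],[0,0,0]], travel=[[0,0.025,0],[0,0.02,0],[0,0,0],[0,0,0],[0,0,0]], fingers=[1,1,1,1,1])

```text
time: 16.13
position: [534.5, 84.8, 101.4]
tcp_rot: [[-0.962, -0.273, -0.0], [-0.273, 0.962, -0.001], [0.001, -0.0, -1.0]]
force: [0.7, -0.9, 0.4]
opening: 15.5
finger_force: 50.0
```

```bash
python3 -c "
from h import *
rel()"
```

```text
t 16.13 ex -0.21 ey 117.47 under 84.70 yaw 15.84 tilt [-0.03 -0.04] F(ex,ey,z) [ 0.4 -1.   0.4]
```

send_rows(rotation=[[0,0,0],[0,0,0],[0,0,0],[0,0,0],[0,0,0]], travel=[[0,0,0.014],[0,0,0.013],[0,0,0.009],[0,0,0],[0,0,0]], fingers=[1,1,1,1,1])

```text
time: 16.55
position: [534.4, 84.6, 65.5]
tcp_rot: [[-0.962, -0.272, -0.001], [-0.272, 0.962, -0.001], [0.001, -0.0, -1.0]]
force: [-0.3, -0.0, -0.7]
opening: 15.6
finger_force: 50.0
```

send_rows(rotation=[[0,0,0],[0,0,0],[0,0,0],[0,0,0],[0,0,0]], travel=[[0,-0.001,0],[0,-0.001,0],[0,-0.001,0],[0,0,0],[0,0,0]], fingers=[1,1,1,1,1])

```text
time: 16.97
position: [535.6, 82.7, 66.2]
tcp_rot: [[-0.962, -0.273, 0.0], [-0.273, 0.962, 0.0], [-0.001, 0.0, -1.0]]
force: [-0.2, -0.0, -1.8]
opening: 15.7
finger_force: 50.0
```

```bash
python3 -c "
from h import *
rel()"
```

```text
t 16.97 ex 0.28 ey 115.14 under 49.48 yaw 15.85 tilt [0.03 0.01] F(ex,ey,z) [-0.2  0.1 -1.8]
```

send_rows(rotation=[[0,0,0],[0,0,0],[0,0,0],[0,0,0],[0,0,0]], travel=[[0,-0.001,0],[0,-0.001,0],[0,-0.0005,0],[0,0,0],[0,0,0]], fingers=[1,1,1,1,1])

```text
time: 17.38
position: [536.1, 80.3, 65.8]
tcp_rot: [[-0.962, -0.273, -0.0], [-0.273, 0.962, -0.0], [0.0, -0.0, -1.0]]
force: [-0.4, 0.8, -1.4]
opening: 15.7
finger_force: 50.0
```

send_rows(rotation=[[0,0,0],[0,0,0],[0,0,0],[0,0,0],[0,0,0]], travel=[[0,-0.0005,0],[0,-0.0005,0],[0,-0.0005,0],[0,0,0],[0,0,0]], fingers=[1,1,1,1,1])

```text
time: 17.8
position: [536.3, 79.3, 65.9]
tcp_rot: [[-0.962, -0.274, -0.0], [-0.274, 0.962, 0.0], [0.0, 0.0, -1.0]]
force: [-0.6, 2.6, -0.1]
opening: 15.4
finger_force: 50.0
```

```bash
python3 -c "
from h import *
rel()"
```

```text
t 17.80 ex 0.09 ey 111.66 under 49.16 yaw 15.88 tilt [-0.01  0.02] F(ex,ey,z) [ 0.1  2.7 -0.1]
```

Left wall contact is at 111.7, where the 100 mm cover width predicts it. Next: back off, lower and slide in.

send_rows(rotation=[[0,0,0],[0,0,0],[0,0,0],[0,0,0],[0,0,0]], travel=[[0,0.0035,0],[0,0,0.005],[0,0,0.0035],[0,0,0],[0,0,0]], fingers=[1,1,1,1,1])

```text
time: 18.22
position: [535.5, 82.1, 57.0]
tcp_rot: [[-0.962, -0.273, -0.0], [-0.273, 0.962, -0.0], [0.0, -0.0, -1.0]]
force: [0.4, 0.6, 0.6]
opening: 16.1
finger_force: 50.0
```

send_rows(rotation=[[0,0,0],[0,0,0],[0,0,0],[0,0,0],[0,0,0]], travel=[[0,-0.001,0],[0,-0.001,0],[0,-0.001,0],[0,-0.001,0],[0,0,0]], fingers=[1,1,1,1,1])

```text
time: 18.63
position: [536.6, 78.0, 57.3]
tcp_rot: [[-0.962, -0.273, -0.0], [-0.273, 0.962, -0.0], [0.0, -0.0, -1.0]]
force: [-0.6, 0.0, -0.4]
opening: 15.6
finger_force: 50.0
```

```bash
python3 -c "
from h import *
rel()"
```

```text
t 18.63 ex -0.03 ey 110.34 under 40.60 yaw 15.84 tilt [-0.01 -0.01] F(ex,ey,z) [-0.5  0.2 -0.4]
```

send_rows(rotation=[[0,0,0],[0,0,0],[0,0,0],[0,0,0],[0,0,0]], travel=[[0,-0.0012,0],[0,-0.0012,0],[0,-0.0012,0],[0,-0.0012,0],[0,-0.0012,0]], fingers=[1,1,1,1,1])

```text
time: 19.05
position: [538.3, 72.5, 57.4]
tcp_rot: [[-0.962, -0.273, 0.0], [-0.273, 0.962, -0.0], [-0.0, -0.0, -1.0]]
force: [0.1, 0.7, -1.1]
opening: 15.6
finger_force: 50.0
```

send_rows(rotation=[[0,0,0],[0,0,0],[0,0,0],[0,0,0],[0,0,0]], travel=[[0,-0.001,0],[0,-0.001,0],[0,-0.001,0],[0,-0.001,0],[0,0,0]], fingers=[1,1,1,1,1])

```text
time: 19.47
position: [539.0, 69.7, 57.3]
tcp_rot: [[-0.962, -0.274, -0.001], [-0.274, 0.962, 0.001], [0.0, 0.001, -1.0]]
force: [-0.8, 4.3, -2.9]
opening: 15.3
finger_force: 50.0
```

```bash
python3 -c "
from h import *
rel()"
```

```text
t 19.47 ex -0.00 ey 101.64 under 40.55 yaw 15.90 tilt [-0.04  0.05] F(ex,ey,z) [ 0.4  4.3 -2.9]
```

send_rows(rotation=[[0,0,0],[0,0,0],[0,0,0],[0,0,0],[0,0,0]], travel=[[0,-0.001,0],[0,-0.001,0],[0,-0.001,0],[0,-0.001,0],[0,0,0]], fingers=[1,1,1,1,1])

```text
time: 19.88
position: [540.1, 66.7, 57.3]
tcp_rot: [[-0.962, -0.275, -0.001], [-0.275, 0.962, 0.002], [0.0, 0.002, -1.0]]
force: [-1.7, 8.3, -2.7]
opening: 15.4
finger_force: 50.0
```

```bash
python3 -c "
from h import *
rel()"
```

```text
t 19.88 ex 0.20 ey 98.50 under 40.62 yaw 15.94 tilt [-0.04  0.1 ] F(ex,ey,z) [ 0.6  8.4 -2.7]
```

send_rows(rotation=[[0,0,0],[0,0,0],[0,0,0],[0,0,0],[0,0,0]], travel=[[0,-0.0012,0],[0,-0.0012,0],[0,-0.0012,0],[0,-0.0012,0],[0,0,0]], fingers=[1,1,1,1,1])

```text
time: 20.3
position: [541.4, 62.0, 57.3]
tcp_rot: [[-0.962, -0.275, -0.001], [-0.275, 0.962, 0.002], [0.0, 0.002, -1.0]]
force: [-1.7, 6.9, -0.9]
opening: 15.4
finger_force: 50.0
```

```bash
python3 -c "
from h import *
rel()"
```

```text
t 20.30 ex 0.16 ey 93.58 under 40.57 yaw 15.94 tilt [-0.04  0.09] F(ex,ey,z) [ 0.3  7.1 -0.9]
```

Left up ≈3.9 mm. Back to the right.

send_rows(rotation=[[0,0,0],[0,0,0],[0,0,0],[0,0,0],[0,0,0]], travel=[[0,0.0085,0],[0,0.0085,0],[0,0.0085,0],[0,0,0],[0,0,-0.015]], fingers=[1,1,1,1,1])

```text
time: 20.72
position: [532.9, 85.3, 70.3]
tcp_rot: [[-0.961, -0.275, -0.004], [-0.275, 0.961, -0.002], [0.004, -0.0, -1.0]]
force: [-0.8, -0.1, -1.0]
opening: 16.1
finger_force: 50.0
```

send_rows(rotation=[[0,0,0],[0,0,0],[0,0,0],[0,0,0],[0,0,0]], travel=[[0,0,-0.015],[0,0,-0.015],[0,0,0],[0,-0.02,0],[0,-0.03,0]], fingers=[1,1,1,1,1])

```text
time: 21.13
position: [548.2, 39.5, 102.0]
tcp_rot: [[-0.96, -0.279, 0.0], [-0.279, 0.96, 0.001], [-0.0, 0.001, -1.0]]
force: [-0.4, 0.0, -1.1]
opening: 15.8
finger_force: 50.0
```

send_rows(rotation=[[0,0,0],[0,0,0],[0,0,0],[0,0,0],[0,0,0]], travel=[[0,-0.034,0],[0,-0.034,0],[0,-0.034,0],[0,-0.034,0],[0,-0.034,0]], fingers=[1,1,1,1,1])

```text
time: 21.55
position: [594.9, -128.4, 101.7]
tcp_rot: [[-0.962, -0.274, -0.0], [-0.274, 0.962, -0.0], [0.0, -0.0, -1.0]]
force: [2.0, 0.1, -0.7]
opening: 15.6
finger_force: 50.0
```

send_rows(rotation=[[0,0,0],[0,0,0],[0,0,0],[0,0,0],[0,0,0]], travel=[[0,-0.008,0],[0,-0.004,0],[0,0,0],[0,0,0],[0,0,0]], fingers=[1,1,1,1,1])

```text
time: 21.97
position: [598.1, -136.3, 102.0]
tcp_rot: [[-0.961, -0.275, -0.0], [-0.275, 0.961, 0.001], [0.0, 0.001, -1.0]]
force: [0.4, 1.3, -0.5]
opening: 15.7
finger_force: 50.0
```

```bash
python3 -c "
from h import *
rel()"
```

```text
t 21.97 ex 0.53 ey -112.61 under 85.34 yaw 15.99 tilt [-0.03  0.05] F(ex,ey,z) [ 0.7  1.2 -0.5]
```

send_rows(rotation=[[0,0,0],[0,0,0],[0,0,0],[0,0,0],[0,0,0]], travel=[[0,0,0.016],[0,0,0.016],[0,0,0.0128],[0,0,0],[0,0,0]], fingers=[1,1,1,1,1])

```text
time: 22.38
position: [598.1, -137.0, 57.1]
tcp_rot: [[-0.962, -0.275, -0.001], [-0.275, 0.962, 0.001], [0.0, 0.001, -1.0]]
force: [-0.3, 0.3, -0.6]
opening: 15.4
finger_force: 50.7
```

send_rows(rotation=[[0,0,0],[0,0,0],[0,0,0],[0,0,0],[0,0,0]], travel=[[0,0.0024,0],[0,0.0024,0],[0,0.0024,0],[0,0.0024,0],[0,0.0024,0]], fingers=[1,1,1,1,1])

```text
time: 22.8
position: [594.8, -126.3, 57.6]
tcp_rot: [[-0.962, -0.274, 0.0], [-0.274, 0.962, 0.0], [-0.0, 0.0, -1.0]]
force: [-0.6, 0.3, -0.9]
opening: 15.7
finger_force: 50.6
```

```bash
python3 -c "
from h import *
rel()"
```

```text
t 22.80 ex 0.11 ey -102.13 under 40.94 yaw 15.88 tilt [0. 0.] F(ex,ey,z) [-0.5  0.5 -0.9]
```

send_rows(rotation=[[0,0,0],[0,0,0],[0,0,0],[0,0,0],[0,0,0]], travel=[[0,0.0015,0.0002],[0,0.0015,0.0002],[0,0.0015,0],[0,0.0015,0],[0,0,0]], fingers=[1,1,1,1,1])

```text
time: 23.22
position: [593.1, -121.4, 57.0]
tcp_rot: [[-0.962, -0.273, -0.0], [-0.273, 0.962, -0.001], [0.0, -0.001, -1.0]]
force: [1.0, -3.0, -4.9]
opening: 15.7
finger_force: 50.4
```

send_rows(rotation=[[0,0,0],[0,0,0],[0,0,0],[0,0,0],[0,0,0]], travel=[[0,0.001,0],[0,0.001,0],[0,0.001,0],[0,0.001,0],[0,0,0]], fingers=[1,1,1,1,1])

```text
time: 23.63
position: [592.2, -118.9, 57.2]
tcp_rot: [[-0.962, -0.272, 0.001], [-0.272, 0.962, -0.002], [-0.0, -0.002, -1.0]]
force: [1.8, -6.5, -5.6]
opening: 15.7
finger_force: 50.2
```

```bash
python3 -c "
from h import *
rel()"
```

```text
t 23.63 ex -0.38 ey -94.30 under 40.46 yaw 15.78 tilt [ 0.03 -0.12] F(ex,ey,z) [ 0.  -6.7 -5.6]
```

send_rows(rotation=[[0,0,0],[0,0,0],[0,0,0],[0,0,0],[0,0,0]], travel=[[0,0.0012,0.0002],[0,0.0012,0.0002],[0,0.0012,0],[0,0.0012,0],[0,0,0]], fingers=[1,1,1,1,1])

```text
time: 24.05
position: [591.2, -114.5, 57.1]
tcp_rot: [[-0.962, -0.272, 0.001], [-0.272, 0.962, -0.002], [-0.001, -0.002, -1.0]]
force: [1.2, -7.8, -4.2]
opening: 15.8
finger_force: 50.1
```

```bash
python3 -c "
from h import *
rel()"
```

```text
t 24.05 ex -0.20 ey -89.76 under 40.39 yaw 15.77 tilt [ 0.07 -0.13] F(ex,ey,z) [-0.9 -7.8 -4.2]
```

send_rows(rotation=[[0,0,0],[0,0,0],[0,0,0],[0,0,0],[0,0,0]], travel=[[0,0.0012,0.0001],[0,0.0012,0.0001],[0,0.0012,0],[0,0.0012,0],[0,0,0]], fingers=[1,1,1,1,1])

```text
time: 24.47
position: [590.0, -109.9, 57.1]
tcp_rot: [[-0.962, -0.272, 0.001], [-0.272, 0.962, -0.002], [-0.001, -0.003, -1.0]]
force: [1.4, -7.6, -2.0]
opening: 16.1
finger_force: 50.1
```

```bash
python3 -c "
from h import *
rel()"
```

```text
t 24.47 ex -0.08 ey -85.07 under 40.36 yaw 15.77 tilt [ 0.09 -0.13] F(ex,ey,z) [-0.7 -7.7 -2. ]
```

send_rows(rotation=[[0,0,0],[0,0,0],[0,0,0],[0,0,0],[0,0,0]], travel=[[0,0.0012,0],[0,0.0012,0],[0,0,0],[0,0,0],[0,0,0]], fingers=[1,1,1,1,1])

```text
time: 24.88
position: [589.4, -107.6, 57.0]
tcp_rot: [[-0.962, -0.272, 0.001], [-0.272, 0.962, -0.002], [-0.001, -0.002, -1.0]]
force: [1.3, -6.8, -2.7]
opening: 15.7
finger_force: 50.1
```

```bash
python3 -c "
from h import *
rel()"
```

```text
t 24.88 ex -0.04 ey -82.61 under 40.34 yaw 15.77 tilt [ 0.08 -0.12] F(ex,ey,z) [-0.6 -6.9 -2.7]
```

Right up ≈5.9 mm. Over to the left again.

send_rows(rotation=[[0,0,0],[0,0,0],[0,0,0],[0,0,0],[0,0,0]], travel=[[0,-0.011,0],[0,-0.012,0],[0,-0.011,0],[0,0,0],[0,0,0]], fingers=[1,1,1,1,1])

```text
time: 25.3
position: [598.3, -139.7, 56.7]
tcp_rot: [[-0.962, -0.271, 0.0], [-0.271, 0.962, -0.0], [-0.0, -0.0, -1.0]]
force: [0.3, -0.6, 1.2]
opening: 15.9
finger_force: 50.1
```

send_rows(rotation=[[0,0,0],[0,0,0],[0,0,0],[0,0,0],[0,0,0]], travel=[[0,0,-0.015],[0,0,-0.015],[0,0,-0.015],[0,0,0],[0,0.024,0]], fingers=[1,1,1,1,1])

```text
time: 25.72
position: [592.3, -119.4, 102.4]
tcp_rot: [[-0.963, -0.269, 0.002], [-0.269, 0.963, -0.003], [-0.002, -0.003, -1.0]]
force: [-1.3, -0.8, -1.5]
opening: 16.0
finger_force: 50.2
```

send_rows(rotation=[[0,0,0],[0,0,0],[0,0,0],[0,0,0],[0,0,0]], travel=[[0,0.034,0],[0,0.034,0],[0,0.034,0],[0,0.034,0],[0,0.034,0]], fingers=[1,1,1,1,1])

```text
time: 26.13
position: [543.9, 50.3, 100.8]
tcp_rot: [[-0.962, -0.274, -0.001], [-0.274, 0.962, 0.0], [0.001, 0.0, -1.0]]
force: [1.4, 0.7, -0.9]
opening: 15.7
finger_force: 50.2
```

send_rows(rotation=[[0,0,0],[0,0,0],[0,0,0],[0,0,0],[0,0,0]], travel=[[0,0.023,0],[0,0.013,0],[0,0,0],[0,0,0],[0,0,0]], fingers=[1,1,1,1,1])

```text
time: 26.55
position: [535.3, 82.1, 101.2]
tcp_rot: [[-0.962, -0.273, -0.0], [-0.273, 0.962, -0.0], [0.001, -0.0, -1.0]]
force: [0.4, 0.2, 0.1]
opening: 15.7
finger_force: 50.2
```

```bash
python3 -c "
from h import *
rel()"
```

```text
t 26.55 ex -0.21 ey 114.62 under 84.47 yaw 15.82 tilt [-0.02 -0.03] F(ex,ey,z) [0.4 0.1 0.1]
```

send_rows(rotation=[[0,0,0],[0,0,0],[0,0,0],[0,0,0],[0,0,0]], travel=[[0,0,0.016],[0,0,0.016],[0,0,0.012],[0,0,0],[0,0,0]], fingers=[1,1,1,1,1])

```text
time: 26.97
position: [535.5, 81.6, 57.1]
tcp_rot: [[-0.962, -0.272, -0.001], [-0.272, 0.962, -0.001], [0.001, -0.001, -1.0]]
force: [-0.4, 0.1, -0.7]
opening: 15.4
finger_force: 51.3
```

send_rows(rotation=[[0,0,0],[0,0,0],[0,0,0],[0,0,0],[0,0,0]], travel=[[0,-0.003,0],[0,-0.003,0],[0,-0.003,0],[0,-0.003,0],[0,0,0]], fingers=[1,1,1,1,1])

```text
time: 27.38
position: [538.8, 70.4, 57.7]
tcp_rot: [[-0.962, -0.272, 0.0], [-0.272, 0.962, -0.0], [-0.0, -0.0, -1.0]]
force: [-0.2, 0.3, -0.6]
opening: 15.5
finger_force: 51.3
```

```bash
python3 -c "
from h import *
rel()"
```

```text
t 27.38 ex 0.03 ey 102.36 under 40.98 yaw 15.80 tilt [ 0.01 -0.02] F(ex,ey,z) [-0.1  0.4 -0.6]
```

send_rows(rotation=[[0,0,0],[0,0,0],[0,0,0],[0,0,0],[0,0,0]], travel=[[0,-0.0015,0.0003],[0,-0.0015,0.0003],[0,-0.0015,0],[0,-0.0015,0],[0,0,0]], fingers=[1,1,1,1,1])

```text
time: 27.8
position: [540.2, 65.4, 56.9]
tcp_rot: [[-0.962, -0.273, -0.0], [-0.273, 0.962, -0.0], [0.0, -0.0, -1.0]]
force: [-0.4, 0.5, -2.0]
opening: 15.6
finger_force: 51.3
```

send_rows(rotation=[[0,0,0],[0,0,0],[0,0,0],[0,0,0],[0,0,0]], travel=[[0,-0.0012,0],[0,-0.0012,0],[0,-0.0012,0],[0,-0.0012,0],[0,0,0]], fingers=[1,1,1,1,1])

```text
time: 28.22
position: [541.1, 62.0, 56.8]
tcp_rot: [[-0.962, -0.274, -0.001], [-0.274, 0.962, 0.001], [0.001, 0.001, -1.0]]
force: [-2.0, 4.1, -2.6]
opening: 16.0
finger_force: 50.0
```

```bash
python3 -c "
from h import *
rel()"
```

```text
t 28.22 ex -0.08 ey 93.75 under 40.08 yaw 15.90 tilt [-0.06  0.07] F(ex,ey,z) [-0.8  4.5 -2.6]
```

send_rows(rotation=[[0,0,0],[0,0,0],[0,0,0],[0,0,0],[0,0,0]], travel=[[0,-0.0012,0],[0,-0.0012,0],[0,-0.0012,0],[0,-0.0012,0],[0,0,0]], fingers=[1,1,1,1,1])

```text
time: 28.63
position: [542.4, 58.1, 56.8]
tcp_rot: [[-0.962, -0.275, -0.001], [-0.275, 0.962, 0.002], [0.0, 0.002, -1.0]]
force: [-1.9, 7.5, -2.7]
opening: 15.4
finger_force: 50.0
```

```bash
python3 -c "
from h import *
rel()"
```

```text
t 28.63 ex 0.09 ey 89.57 under 40.10 yaw 15.94 tilt [-0.05  0.1 ] F(ex,ey,z) [ 0.3  7.7 -2.7]
```

send_rows(rotation=[[0,0,0],[0,0,0],[0,0,0],[0,0,0],[0,0,0]], travel=[[0,-0.001,0],[0,-0.001,0],[0,-0.001,0],[0,-0.0007,0],[0,0,0]], fingers=[1,1,1,1,1])

```text
time: 29.05
position: [543.4, 54.6, 56.8]
tcp_rot: [[-0.962, -0.275, -0.001], [-0.275, 0.962, 0.002], [0.0, 0.002, -1.0]]
force: [-1.7, 7.3, -1.7]
opening: 15.4
finger_force: 50.0
```

```bash
python3 -c "
from h import *
rel()"
```

```text
t 29.05 ex 0.10 ey 85.94 under 40.09 yaw 15.94 tilt [-0.06  0.1 ] F(ex,ey,z) [ 0.3  7.5 -1.7]
```

Left up ≈6.0 mm and right ≈5.9 mm, so the cover is level. Next I withdraw and carry the wedge back to the mat.

send_rows(rotation=[[0,0,0],[0,0,0],[0,0,0],[0,0,0],[0,0,0]], travel=[[0,0.011,0],[0,0.012,0],[0,0.011,0],[0,0,0],[0,0,0]], fingers=[1,1,1,1,1])

```text
time: 29.47
position: [534.5, 86.6, 57.1]
tcp_rot: [[-0.961, -0.275, 0.0], [-0.275, 0.961, 0.0], [-0.0, -0.0, -1.0]]
force: [0.2, 0.6, -0.1]
opening: 15.6
finger_force: 50.0
```

send_rows(rotation=[[0,0,0],[0,0,0],[0,0,0],[0,0,0],[0,0,0]], travel=[[0,0,-0.02],[0,0,-0.025],[0,0,-0.025],[0,0,0],[0,0,0]], fingers=[1,1,1,1,1])

```text
time: 29.88
position: [535.7, 85.2, 128.3]
tcp_rot: [[-0.962, -0.273, 0.003], [-0.273, 0.962, 0.001], [-0.003, 0.0, -1.0]]
force: [-0.5, -0.0, -3.1]
opening: 15.7
finger_force: 50.0
```

send_rows(rotation=[[0,0,0],[0,0,0],[0,0,0],[0,0,0],[0,0,0]], travel=[[0.012,-0.026,0],[0.012,-0.026,0],[0.012,-0.026,0],[0.012,-0.026,0],[0.012,-0.026,0]], fingers=[1,1,1,1,1])

```text
time: 30.3
position: [511.2, -57.6, 125.7]
tcp_rot: [[-0.962, -0.273, -0.002], [-0.273, 0.962, -0.0], [0.002, 0.0, -1.0]]
force: [0.6, -0.0, -1.1]
opening: 15.6
finger_force: 50.0
```

send_rows(rotation=[[0,0,0],[0,0,0],[0,0,0],[0,0,0],[0,0,0]], travel=[[0.012,-0.026,0],[0.012,-0.026,0],[0.012,-0.026,0],[0.012,-0.026,0],[0.012,-0.026,0]], fingers=[1,1,1,1,1])

```text
time: 30.72
position: [488.9, -198.8, 125.8]
tcp_rot: [[-0.962, -0.273, -0.002], [-0.273, 0.962, -0.0], [0.002, 0.0, -1.0]]
force: [1.7, 0.2, -0.6]
opening: 15.6
finger_force: 50.0
```

send_rows(rotation=[[0,0,0],[0,0,0],[0,0,0],[0,0,0],[0,0,0]], travel=[[0.011,-0.024,0],[0.011,-0.024,0],[0.011,-0.024,0],[0.011,-0.024,0],[0.011,-0.024,0]], fingers=[1,1,1,1,1])

```text
time: 31.13
position: [468.9, -329.0, 125.7]
tcp_rot: [[-0.962, -0.273, -0.002], [-0.273, 0.962, 0.0], [0.002, 0.001, -1.0]]
force: [0.2, 0.2, -0.9]
opening: 15.6
finger_force: 50.0
```

send_rows(rotation=[[0,0,5.1],[0,0,5.1],[0,0,5.1],[0,0,5.1],[0,0,0]], travel=[[0,0,0],[0,0,0],[0,0,0],[0,0,0],[0,0,0]], fingers=[1,1,1,1,1])

```text
time: 31.55
position: [469.2, -327.8, 125.6]
tcp_rot: [[-0.996, 0.084, -0.002], [0.084, 0.996, 0.0], [0.002, -0.0, -1.0]]
force: [0.3, 0.1, -1.0]
opening: 15.5
finger_force: 50.0
```

send_rows(rotation=[[0,0,0],[0,0,0],[0,0,0],[0,0,0],[0,0,0]], travel=[[0,0,0],[0,0,0],[0,0,0],[0,0,0],[0,0,0]], fingers=[1,1,1,1,1])

```text
time: 31.97
position: [470.1, -327.8, 126.9]
tcp_rot: [[-0.997, 0.078, 0.0], [0.078, 0.997, -0.0], [-0.0, -0.0, -1.0]]
force: [-0.1, -0.4, -1.0]
opening: 15.8
finger_force: 50.0
```

send_rows(rotation=[[0,0,0],[0,0,0],[0,0,0],[0,0,0],[0,0,0]], travel=[[0.006,0,0.03],[0.004,0,0.03],[0,0,0.025],[0,0,0.015],[0,0,0.004]], fingers=[1,1,1,1,1])

```text
time: 32.38
position: [458.6, -326.0, 20.4]
tcp_rot: [[-0.997, 0.079, -0.004], [0.079, 0.997, 0.002], [0.004, 0.001, -1.0]]
force: [-1.1, 0.1, 0.1]
opening: 15.4
finger_force: 50.0
```

send_rows(rotation=[[0,0,0],[0,0,0],[0,0,0],[0,0,0],[0,0,0]], travel=[[0,0,0.0005],[0,0,0.0005],[0,0,0],[0,0,0],[0,0,0]], fingers=[1,1,1,1,1])

```text
time: 32.8
position: [460.8, -327.3, 22.9]
tcp_rot: [[-0.997, 0.079, 0.002], [0.079, 0.997, -0.001], [-0.002, -0.0, -1.0]]
force: [0.8, -0.9, -0.6]
opening: 15.5
finger_force: 50.0
```

send_rows(rotation=[[0,0,0],[0,0,0],[0,0,0],[0,0,0],[0,0,0]], travel=[[0,0,0.0006],[0,0,0.0006],[0,0,0.0006],[0,0,0],[0,0,0]], fingers=[1,1,1,1,1])

```text
time: 33.22
position: [460.3, -327.1, 20.4]
tcp_rot: [[-0.997, 0.079, 0.0], [0.079, 0.997, -0.0], [-0.0, -0.0, -1.0]]
force: [-0.6, 0.6, 2.0]
opening: 15.9
finger_force: 50.0
```

Touching the mat (z 20.4, as at pick-up). Release and lift clear.

send_rows(rotation=[[0,0,0],[0,0,0],[0,0,0],[0,0,0],[0,0,0]], travel=[[0,0,0],[0,0,0],[0,0,0],[0,0,0],[0,0,0]], fingers=[0,-0.5,-1,-1,-1])

```text
time: 33.63
position: [460.1, -327.0, 20.1]
tcp_rot: [[-0.997, 0.079, -0.0], [0.079, 0.997, -0.0], [0.0, -0.0, -1.0]]
force: [-1.0, 0.4, 0.1]
opening: 41.3
finger_force: 0.0
```

send_rows(rotation=[[0,0,0],[0,0,0],[0,0,0],[0,0,0],[0,0,0]], travel=[[0,0,0],[0,0,0],[0,0,0],[0,0,0],[0,0,0]], fingers=[-1,-1,-1,-1,-1])

```text
time: 34.05
position: [460.1, -327.0, 20.2]
tcp_rot: [[-0.997, 0.079, -0.0], [0.079, 0.997, -0.0], [-0.0, -0.0, -1.0]]
force: [-0.1, 0.2, -0.7]
opening: 74.5
finger_force: 0.0
```

send_rows(rotation=[[0,0,0],[0,0,0],[0,0,0],[0,0,0],[0,0,0]], travel=[[0,0,-0.01],[0,0,-0.02],[0,0,-0.04],[0,0,-0.04],[0,0,-0.04]], fingers=[-1,-1,-1,-1,-1])

```text
time: 34.47
position: [459.4, -327.2, 172.5]
tcp_rot: [[-0.997, 0.08, -0.001], [0.08, 0.997, -0.0], [0.001, -0.0, -1.0]]
force: [1.2, -0.1, -0.5]
opening: 86.6
finger_force: 0.0
```

send_rows(rotation=[[0,0,0],[0,0,0],[0,0,0],[0,0,0],[0,0,0]], travel=[[0.005,-0.03,-0.02],[0.005,-0.03,-0.02],[0.005,-0.03,0],[0.005,-0.03,0],[0.005,-0.03,0]], fingers=[-1,-1,-1,-1,-1])

```text
time: 34.88
position: [423.1, -475.9, 211.6]
tcp_rot: [[-0.997, 0.079, 0.001], [0.079, 0.997, -0.001], [-0.001, -0.001, -1.0]]
force: [-0.7, -0.2, -0.5]
opening: 87.1
finger_force: 0.0
```

send_rows(rotation=[[0,0,0],[0,0,0],[0,0,0],[0,0,0],[0,0,0]], travel=[[0.005,-0.02,0],[0,0,0],[0,0,0],[0,0,0],[0,0,0]], fingers=[-1,-1,-1,-1,-1])

```text
time: 35.3
position: [417.8, -492.8, 210.4]
tcp_rot: [[-0.997, 0.077, 0.001], [0.077, 0.997, 0.001], [-0.001, 0.001, -1.0]]
force: [0.1, 0.5, -1.4]
opening: 86.9
finger_force: 0.0
```

```bash
python3 - <<'E'
import cv2,numpy as np
from cell import *
t=grab_frame("top")[:,:,::-1];s=grab_frame("side")[:,:,::-1]
cv2.imwrite("pics/tf.png",t);cv2.imwrite("pics/sf.png",s)
f=lambda i,x,y,w,h:cv2.resize(i[y:y+h,x:x+w],(400,300),interpolation=2)
s0=cv2.imread("pics/side0.png")
o=np.vstack([np.hstack([f(s0,320,165,100,75),f(s,320,165,100,75)]),np.hstack([f(t,400,150,120,90),f(s,310,270,140,105)])])
cv2.imwrite("pics/fin.png",cv2.convertScaleAbs(o,alpha=1.3))
E
```

```text
(no output)
```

View pics/fin.png

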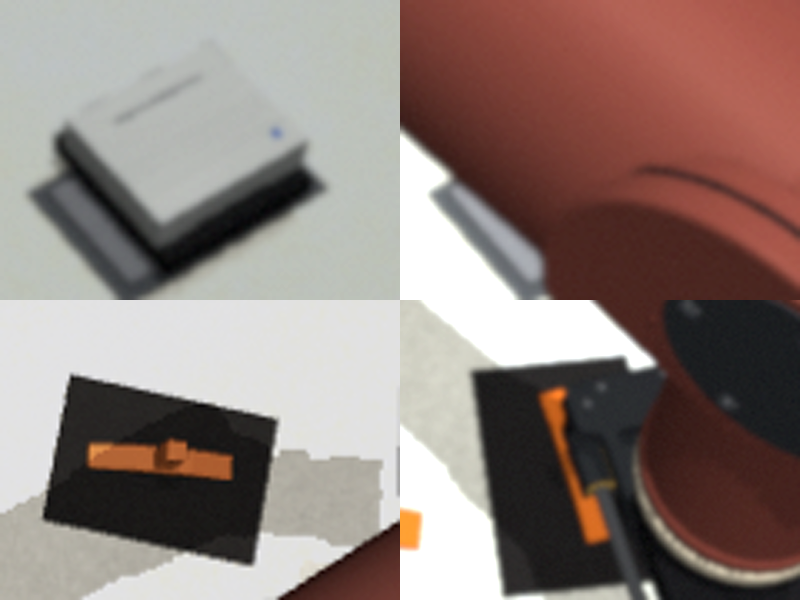

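The wedge lies flat on the mat (bottom-left panel, centre (160,460)). The arm hides the enclosure, so I swing it aside to check the rise.

send_rows(rotation=[[0,0,0],[0,0,0],[0,0,0],[0,0,0],[0,0,0]], travel=[[-0.0067,0.0303,0],[-0.0067,0.0303,0],[-0.0067,0.0303,0],[-0.0067,0.0303,0],[-0.0067,0.0303,0]], fingers=[-1,-1,-1,-1,-1])

```text
time: 35.82
position: [462.7, -343.4, 210.3]
tcp_rot: [[-0.997, 0.078, 0.0], [0.078, 0.997, 0.0], [-0.0, 0.0, -1.0]]
force: [0.9, 0.6, -0.0]
opening: 87.0
finger_force: 0.0
```

send_rows(rotation=[[0,0,0],[0,0,0],[0,0,0],[0,0,0],[0,0,0]], travel=[[-0.0067,0.0303,0],[-0.0067,0.0303,0],[-0.0067,0.0303,0],[-0.0067,0.0303,0],[-0.0067,0.0303,0]], fingers=[-1,-1,-1,-1,-1])

```text
time: 36.23
position: [507.9, -194.9, 210.5]
tcp_rot: [[-0.997, 0.078, 0.001], [0.078, 0.997, 0.0], [-0.001, 0.001, -1.0]]
force: [0.5, -0.5, -0.8]
opening: 86.9
finger_force: 0.0
```

send_rows(rotation=[[0,0,0],[0,0,0],[0,0,0],[0,0,0],[0,0,0]], travel=[[-0.0067,0.0303,0],[-0.0067,0.0303,0],[-0.0067,0.0303,0],[-0.0067,0.0303,0],[-0.0067,0.0303,0]], fingers=[-1,-1,-1,-1,-1])

```text
time: 36.65
position: [553.0, -46.6, 210.6]
tcp_rot: [[-0.997, 0.078, 0.001], [0.078, 0.997, 0.001], [-0.001, 0.001, -1.0]]
force: [1.3, -0.5, 0.7]
opening: 86.8
finger_force: 0.0
```

send_rows(rotation=[[0,0,0],[0,0,0],[0,0,0],[0,0,0],[0,0,0]], travel=[[-0.0067,0.0303,0],[-0.0067,0.0303,0],[-0.0067,0.0303,0],[-0.0067,0.0303,0],[-0.0067,0.0303,0]], fingers=[-1,-1,-1,-1,-1])

```text
time: 37.07
position: [598.2, 101.8, 210.5]
tcp_rot: [[-0.997, 0.078, 0.0], [0.078, 0.997, 0.001], [-0.0, 0.001, -1.0]]
force: [0.9, 0.3, -0.2]
opening: 87.1
finger_force: 0.0
```

send_rows(rotation=[[0,0,0],[0,0,0],[0,0,0],[0,0,0],[0,0,0]], travel=[[0.0139,0.024,0],[0.0139,0.024,0],[0.0139,0.024,0],[0.0139,0.024,0],[0.0139,0.024,0]], fingers=[-1,-1,-1,-1,-1])

```text
time: 37.48
position: [537.3, 226.4, 210.4]
tcp_rot: [[-0.997, 0.078, 0.0], [0.078, 0.997, 0.0], [-0.0, 0.0, -1.0]]
force: [-0.0, 0.5, -0.0]
opening: 86.9
finger_force: 0.0
```

send_rows(rotation=[[0,0,0],[0,0,0],[0,0,0],[0,0,0],[0,0,0]], travel=[[0.0139,0.024,0],[0.0139,0.024,0],[0.0139,0.024,0],[0.0139,0.024,0],[0.0139,0.024,0]], fingers=[-1,-1,-1,-1,-1])

```text
time: 37.9
position: [477.3, 351.4, 210.5]
tcp_rot: [[-0.997, 0.078, 0.0], [0.078, 0.997, 0.0], [-0.0, 0.001, -1.0]]
force: [0.8, 0.4, -0.4]
opening: 87.0
finger_force: 0.0
```

send_rows(rotation=[[0,0,0],[0,0,0],[0,0,0],[0,0,0],[0,0,0]], travel=[[0,0.02,0],[0,0.02,0],[0,0.02,0],[0,0,0],[0,0,0]], fingers=[-1,-1,-1,-1,-1])

```text
time: 38.32
position: [482.4, 410.8, 209.9]
tcp_rot: [[-0.997, 0.076, -0.0], [0.076, 0.997, -0.0], [0.0, -0.001, -1.0]]
force: [0.5, 0.3, 0.5]
opening: 87.3
finger_force: 0.0
```

```bash
python3 - <<'E'
import cv2,numpy as np
from cell import *
t=grab_frame("top")[:,:,::-1];s=grab_frame("side")[:,:,::-1]
cv2.imwrite("pics/tf2.png",t);cv2.imwrite("pics/sf2.png",s)
s0=cv2.imread("pics/side0.png");t0=cv2.imread("pics/top0.png")
f=lambda i,x,y,w,h:cv2.resize(i[y:y+h,x:x+w],(400,300),interpolation=2)
cv2.imwrite("pics/fin2.png",cv2.convertScaleAbs(np.vstack([np.hstack([f(s0,320,165,100,75),f(s,320,165,100,75)]),np.hstack([f(t0,310,120,80,60),f(t,310,120,80,60)])]),alpha=1.3))
E
```

```text
(no output)
```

View pics/fin2.png

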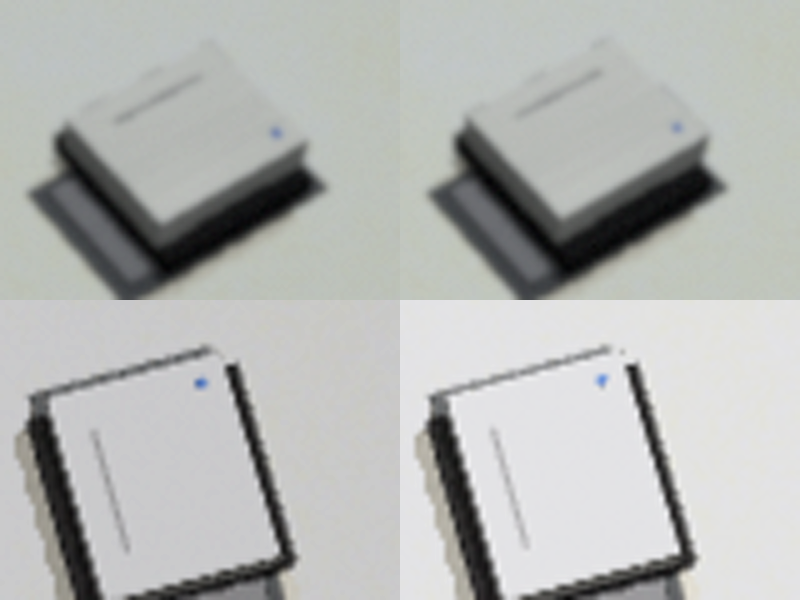

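```bash
python3 - <<'E'
from h import *
import cv2
a=cv2.imread("pics/side0.png");b=cv2.imread("pics/sf2.png")
def sh(x0,x1,y0,y1,ch):
    A=a[y0:y1,x0:x1,ch].astype(np.float32);B=b[y0:y1,x0:x1,ch].astype(np.float32)
    return cv2.findTransformECC(A,B,np.eye(2,3,dtype=np.float32),cv2.MOTION_TRANSLATION,(3,200,1e-6),None,3)[1][:,2]
print("dot(right)",sh(384,394,192,204,2),"line(left)",sh(346,373,181,198,1))
print("holder ref",sh(325,352,212,240,1))
P=lambda z:place([566.8,-28.1,.277],[(40,-35,z),(0,30,z)])
print("px for 5mm",proj("side",P(69))-proj("side",P(64)))
E
```

```text
Traceback (most recent call last):
cv2.error: OpenCV(4.12.0) /io/opencv/modules/video/src/ecc.cpp:589: error: (-7:Iterations do not converge) The algorithm stopped before its convergence. The correlation is going to be minimized. Images may be uncorrelated or non-overlapped in function 'findTransformECC'
```

```bash
python3 - <<'E'
from h import *
import cv2
a=cv2.imread("pics/side0.png").astype(float);b=cv2.imread("pics/sf2.png").astype(float)
def dot(i):
    w=(i[...,0]-i[...,2])[188:206,380:398];w=np.clip(w-np.median(w)-4,0,None);y,x=np.mgrid[:18,:18]
    return np.array([(w*x).sum(),(w*y).sum()])/w.sum()
def line(i):
    o=[]
    for x in range(352,368):
        g=i[176:202,x].mean(1);k=np.clip(np.median(g)-g-3,0,None);j=np.argmax(k[4:-4])+4;k=k[j-3:j+4];o.append(j+(k*np.arange(-3,4)).sum()/k.sum())
    return np.array(o)
print("dot shift",dot(b)-dot(a),"line dy",np.median(line(b)-line(a)))
P=lambda z:place([566.8,-28.1,.277],[(40,-35,z),(0,30,z)])
print("px for 5mm",proj("side",P(69))-proj("side",P(64)))
E
```

```text
dot shift [ 0.21562867 -1.37442225] line dy -1.2584572799569074
px for 5mm [[ 0.2580769  -1.22603576]
 [ 0.15438588 -1.23668321]]
```

The cameras show the cover rose about 5.6 mm on the right and 5.1 mm on the left from where it started (the left started about 1 mm up). That agrees with the wedge depths, so I hand in.

```bash
python3 -c "
from cell import *
print(hand_in())"
```

```text
the job is handed in; nothing more can be done
None
```

The job is handed in at about 38 s of the 72 s: both sides of the cover are up about 6 mm and level to within about 0.3 mm by wedge depth, wedge pushes read under 9 N, and the wedge lies flat on its mat.

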